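# Hold the ware chest's lid half open

## Robot

A 6-joint arm with a two-finger parallel gripper is mounted at the origin on the work surface. World frame = base frame: x ahead of the robot, y to its left, z up, the work surface at z = 0. Lengths are in m, angles in rad, forces in N, time in s.
With the tool pointing down it reaches from about 0.325 to 0.775 m from the base axis. Payload 9.3 kg.
Tool frame: the origin (TCP) lies between the finger pads; the fingertips stand 17 mm ahead of it and the grasp point (between the pads) lies 2 mm behind it (arm.tip_reach is the distance from the TCP to the fingertips, in m); z points along the fingers, y is the direction in which the jaws open and shut (so a half turn about z gives the same grasp; the last joint's range is limited). The gripper opens to 85 mm and grips with 20 to 120 N. Pads are 22 mm wide; open, the fingers measure 114 mm over their backs; the gripper's body (76 mm by 85 mm) begins 54 mm behind the grasp point. The pads swing forward as they close: fully open they stand 13 mm farther back than shut.
Start: joints at [-1.487, 0.259, 0.021, 1.334, 0, 1.418], TCP at [0.129, -0.535, 0.248] pointing down, gripper open.
Joint ranges: [-3.04, 3.04], [-0.91, 1.82], [-1.04, 1.36], [-1.92, 1.95], [-1.52, 1.45], [-3.14, 3.14]. Speed limits (rad/s): [2.22, 2.22, 2.79, 3.14, 3.14, 3.14].

## Interface

Orientations are given as a rotation vector (axis times angle).
In Python, from cell import arm gives the robot as it stands.
- The arm moves only by the shell command python3 -m creep 'ROWS' [FORCE]. ROWS is JSON, a list of rows, each a list of 7 numbers: the shift along the tool's x, y, z in cm, then the turn, a rotation vector about the tool's x, y, z in rad, then the closure in counts, from 0 (fully open) to 255 (shut). In form: [[x, y, z, wx, wy, wz, hand], ...]. A call has 1 to 8 rows; each row is the pose to reach, as a shift and turn from the pose commanded when the call began, along the tool's axes at that moment; what a row does not reach only later rows make up. A row lasts 1/8 s, in which the tool goes at most 62.5 mm and 10.7 degrees, less where a joint would pass 70% of its speed; a pose out of reach is approached as far as the arm can. A call with a gripper value outside its range is refused whole. The fingers move at their own pace and stop on an object; FORCE is the grip in N (left out, the last holds). Time passes only in rows, so rows that repeat a pose let the fingers close. It gives the time, the measured TCP pose, the force and the opening at its end, in the units of the state.
- arm.state(): the state, without advancing time (a new reading comes with each control period).
- arm.capture(name): name is "scene" or "top"; returns a dict with "color" (480x640x3 uint8, blue, green, red), "intrinsics" (3x3 intrinsics, pixels), "cam_to_world" (4x4, takes a point from camera to world coordinates). Camera axes: x right, y down, z forward; pixel columns grow to the right and rows downward; lengths in m; the calibration is good to about 2 mm. A picture is of the moment at which its call begins. There is no depth.
- arm.hand_in(): hands the job in, once; it reports no verdict.
Trained networks look in the newest picture that a camera, given by its name, has taken for a name from the list of things; names that differ only in an ending like _2 or _b are one class to them, and where a whole thing is asked for, a point or a joint stands for the part that bears it (a point fixed in the world has none). Each returns a list of dicts, best first, with "conf" (0 to 1); they miss things now and then, are a little off and sometimes report something else, mostly with a low value. They report only what shows in the picture. A call takes as long as a camera call. They do not tell look-alikes from the thing itself.
- arm.search_frame(camera, target): "at" ([column, row] in pixels, amid what is visible of it).
The state is a dict: "t": time; "joints": joint angles; "dq": joint speeds; "joint_efforts": joint torques, N m; "eef_pos": TCP position; "tcp_rot": TCP orientation; "force": force on the tool from outside, world axes, zero at the start; "wrist_torque": the same for the moment, N m; "width": opening from 0.0 (shut) to 1.0 (fully open).
Only numpy, scipy, OpenCV 4.12 (cv2) and the standard library are available. Lean on these libraries where they do the work, as an engineer would, in place of code of your own. Each camera call takes 0.05 s, during which the arm holds its last target. There are 200 camera calls.

## Task

A drying board is propped against the front of the wooden ware chest and blocks its lid: take it away and lean it against the far side of the two stacked bricks, standing on its end on the ledge and tipped back about 15 degrees from upright, and let go of it. Then lift the red-knobbed lid of the chest and hold it open at 45 degrees, so that the potter across the ledge can look in at the pots; the lid would fall shut, so finish while still holding it there. Do not knock over or shift the three loose black pots.

Things in the scene. Friction and masses are not known exactly. Their poses are not given: they have to be found in the camera images.
- chest: Open-topped wooden chest, fixed on the ledge: 180 (its x) x 240 (its y) x 90 mm high, small black pots inside. Origin: centre of its underside. Its x axis points from the hinge side (towards the robot) to the front (far side, away from the robot); z up. It is to the left or right of the middle, turned up to 0.2 rad.
- lid (a joint): Angle of the chest's lid in rad: 0 shut (level), growing as its far edge rises; 0.785 is 45 degrees; it can go to 1.9. It turns about the level line along the chest's y axis through point lid_hinge, with next to no friction, and falls shut when let go below about 80 degrees. Lid: pale wood plank 12 mm thick, 244 mm wide, 186 mm from hinge to far edge (overhanging the chest's front by 6 mm), top face 102.5 mm above the ledge when shut, about 0.45 kg with its knob.
- lid_hinge (a point): On the hinge line, middle of the lid's near edge, at the lid's underside, 90.5 mm above the ledge. Its axes turn with the lid: x from the hinge to the far edge, y along the hinge, z out of the lid's top.
- lid_knob (a point): Centre of the top of the lid's red wooden knob: an upright block 30 mm along the lid's x, 24 mm along y (across it, pinch it here), standing 42 mm above the lid's top face. 155 mm from the hinge line along the lid's x and 54 mm along its z from point lid_hinge. Axes as those of lid_hinge.
- board: Loose plain wooden board (drying board), 12 mm thick (its x) x 140 mm wide (its y) x 220 mm long (its z), about 0.24 kg. Origin: centre of its lower end. At the start it stands on its end on the ledge beyond the chest and leans 15 degrees back against the front edge of the lid, towards the robot: its z axis points up and back to the chest, its x axis away from the robot.
- board_top (a point): Centre of the board's upper end, 220 mm from its origin along its z. Axes as the board's. The upper 80 mm or so stand free above lid or bricks.
- bricks: Two bricks laid flat one on the other, fixed: 110 (its x) x 220 (its y) x 130 mm high together. Origin: centre of the underside. Its x axis points away from the robot: the far side is the face at x = +55 mm. On the other side of the middle from the chest, turned up to 0.2 rad.
- vase: Loose tall black clay pot, 64 mm wide, 95 mm high, between the chest and the bricks. Origin: centre of its underside. To be left alone.
- cup_a: Loose black clay cup, 56 mm wide, 60 mm high, on the robot's left. Origin: centre of its underside. To be left alone.
- cup_b: Loose black clay cup, 56 mm wide, 60 mm high, on the robot's right. Origin: centre of its underside. To be left alone.
There are look-alikes about, which are no part of the job. Of the things that look like the bricks, the larger one is meant.

How it is judged:
On the way:
1. the board stands on its end leaning against the bricks, let go (contact force between board and bricks above 0.05 N and angle between board's own z axis and vertical between 0.122173 and 0.436332 rad and height (world z) of board below 0.015 m and contact force between board and chest below 0.05 N and contact force between board and the fingers below 0.05 N and contact force between board and the arm below 0.05 N and linear speed of board below 0.02 m/s and x of board in the frame of bricks above 0.055 m), for 0.3 s.
At the end, for the whole second after the job is handed in: The lid rests at 45 degrees, within 6, carried by the robot alone (over 0.3 N; board and pots not touching it). The board, not touched by robot or chest, stands still on its end on the ledge (origin under 15 mm high), touching the bricks on their far side, 7 to 25 degrees from upright (all of step 1 and value of joint lid between 0.680678 and 0.890118 rad and velocity of joint lid between -0.05 and 0.05 rad/s and (contact force between lid and the fingers above 0.3 N or contact force between lid and the arm above 0.3 N) and contact force between lid and board below 0.05 N and contact force between lid and vase below 0.05 N and contact force between lid and cup_a below 0.05 N and contact force between lid and cup_b below 0.05 N); the arm keeps its last pose, push and grip.
It fails at once if a black pot is shifted by more than 25 mm or tipped by more than 20 degrees (distance of any of vase, cup_a, cup_b from where it was at the start of the episode above 0.025 m or angle between any of vase, cup_a, cup_b's own z axis and vertical above 0.35 rad).
It also fails if it takes over 61 s, if anything falls off the work surface, if the arm or the gripper's body presses on something with over 40 N, if the wrist force passes 120 N, or if a joint passes its speed limit or range.

## Working session

There is one attempt and no reset: what is moved stays moved. The work goes in short steps, Python scripts to look and compute and a shell command to move; the robot and the scene stay as the last step left them, time stands still between calls to the robot, and variables do not carry over. Pictures are saved under pics/ and viewed, about 8 in all and at most 12, crops included, and the job is handed in when it is done.

```bash
ls; mkdir -p pics; python3 - <<'E'
from cell import arm
import cv2
print(arm.state(), arm.tip_reach)
for c in ("scene","top"):
    r=arm.capture(c); cv2.imwrite(f"pics/{c}0.png",r["color"]); print(c,r["intrinsics"],r["cam_to_world"])
    for n in ("chest","lid","lid_knob","board","board_top","bricks","vase","cup_a"):
        print(n,[(d["at"],round(d["conf"],2)) for d in arm.search_frame(c,n)])
E
```

```text
pics
{'t': 0.0, 'joints': array([-1.48661873e+00,  2.59190112e-01,  2.07123251e-02,  1.33370220e+00,
       -1.38408993e-05,  1.41818885e+00]), 'dq': array([ 6.30541912e-08,  2.51833217e-05,  1.32140645e-04, -9.43945646e-04,
       -9.88661533e-04,  8.74541672e-05]), 'joint_efforts': array([ 1.96388624e-03, -5.55642915e+01,  3.44523275e+01,  1.38172024e-02,
       -2.18850701e-04,  3.51469637e-06]), 'eef_pos': array([ 0.12898197, -0.53437272,  0.24764783]), 'tcp_rot': array([-3.11822719e+00, -3.70909450e-01, -5.25981090e-05]), 'force': array([-0.46512402, -1.14254833, -1.22043025]), 'wrist_torque': array([-0.00593523, -0.02608566, -0.04828243]), 'width': 0.9962665176956436} 0.017
scene [[529.3723536    0.         319.98817153]
 [  0.         529.3723536  246.32370514]
 [  0.           0.           1.        ]] [[-0.07687263  0.81879881 -0.56891045  1.21448661]
 [ 0.99692188  0.0719397  -0.03116812  0.05037527]
 [ 0.01540683 -0.56955525 -0.82180864  1.1897734 ]
 [ 0.          0.          0.          1.        ]]
chest [([230.2, 262.4], 0.81), ([502.5, 293.3], 0.38)]
lid [([224.7, 261.
[... 306 characters left out ...]
0, 260.6], 0.3)]
top [[439.54951495   0.         322.24440205]
 [  0.         439.54951495 246.55448401]
 [  0.           0.           1.        ]] [[-0.0030482  -0.99829093  0.05836039  0.41539788]
 [-0.99965286  0.00151466 -0.02630322  0.02069387]
 [ 0.02616987 -0.05842031 -0.997949    1.23788961]
 [ 0.          0.          0.          1.        ]]
chest [([415.8, 226.7], 0.84)]
lid [([415.3, 221.4], 0.97), ([138.1, 238.0], 0.52)]
lid_knob [([417.5, 225.1], 0.79), ([420.1, 188.0], 0.71)]
board [([421.4, 187.0], 0.89)]
board_top [([420.0, 187.7], 0.57)]
bricks [([217.9, 313.3], 0.64), ([229.5, 240.2], 0.62)]
vase [([319.4, 253.2], 0.69), ([416.3, 223.3], 0.3)]
cup_a [([142.6, 235.7], 0.94)]
```

View pics/scene0.png

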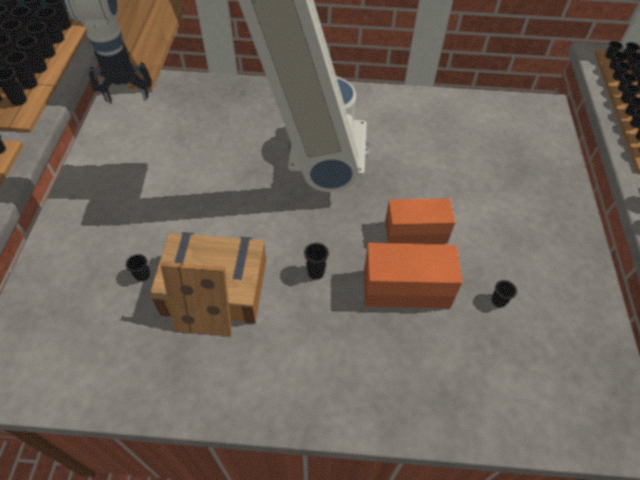

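View pics/top0.png

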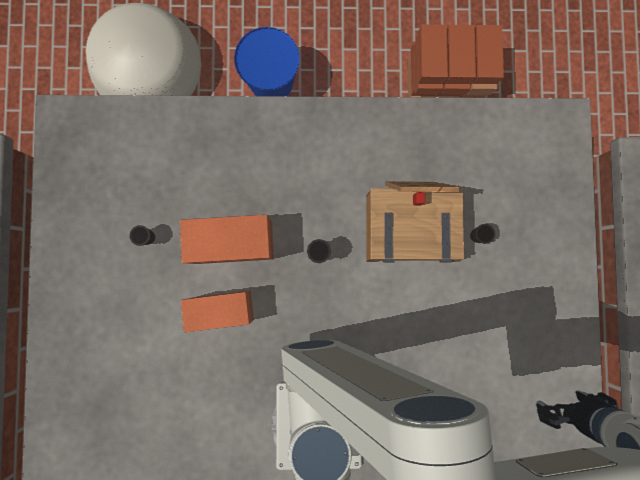

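The scene view shows the chest at about (215,270) with the board in front (200,300). The large bricks are at (412,275), with a smaller look-alike at (420,220). The vase is at (316,262) and the cups at (138,266) and (503,293). Next I'll zoom in for the corners.

```bash
python3 - <<'E'
import cv2,numpy as np
s=cv2.imread("pics/scene0.png");t=cv2.imread("pics/top0.png")
C=np.zeros((600,800,3),np.uint8)
a=cv2.resize(s[222:342,145:275],None,fx=3.07,fy=3.07,interpolation=cv2.INTER_CUBIC)
def put(im,x0,y0,w,h,f,X,Y):
    a=cv2.resize(im[y0:y0+h,x0:x0+w],None,fx=f,fy=f,interpolation=cv2.INTER_CUBIC)
    for k in range(0,w,10): cv2.line(a,(k*f,0),(k*f,8 if (x0+k)%50 else 20),(255,255,0),1)
    for k in range(0,h,10): cv2.line(a,(0,k*f),(8 if (y0+k)%50 else 20,k*f),(255,255,0),1)
    C[Y:Y+a.shape[0],X:X+a.shape[1]]=a
put(s,150,230,120,110,4,0,0)     # 480x440
put(t,360,170,80,100,4,480,0) 
cv2.imwrite("pics/c1.png",C[:440])
# brick corners by colour segmentation
for n,im in (("scene",s),("top",t)):
    h=cv2.cvtColor(im,cv2.COLOR_BGR2HSV)
    m=cv2.inRange(h,(3,150,90),(14,255,255)); 
    if n=="top": m[:110]=0;m[:,:60]=0;m[:,590:]=0
    else: m[:180]=0;m[400:]=0;m[:,:150]=0;m[:,560:]=0
    nc,l,st,ce=cv2.connectedComponentsWithStats(m)
    for i in range(1,nc):
        if st[i,4]<400: continue
        c=cv2.findContours((l==i).astype(np.uint8),0,2)[0][0]
        hl=cv2.convexHull(c); 
        print(n,st[i],cv2.approxPolyDP(hl,2.5,True)[:,0].tolist())
E
```

```text
scene [ 365  199   96  108 7558] [[447, 199], [453, 217], [460, 276], [450, 304], [368, 305], [365, 268], [368, 243], [389, 202]]
top [ 181  215   88   48 3406] [[266, 216], [268, 257], [183, 262], [181, 220]]
top [ 181  292   68   40 1654] [[244, 292], [248, 323], [184, 331], [182, 300]]
```

View pics/c1.png

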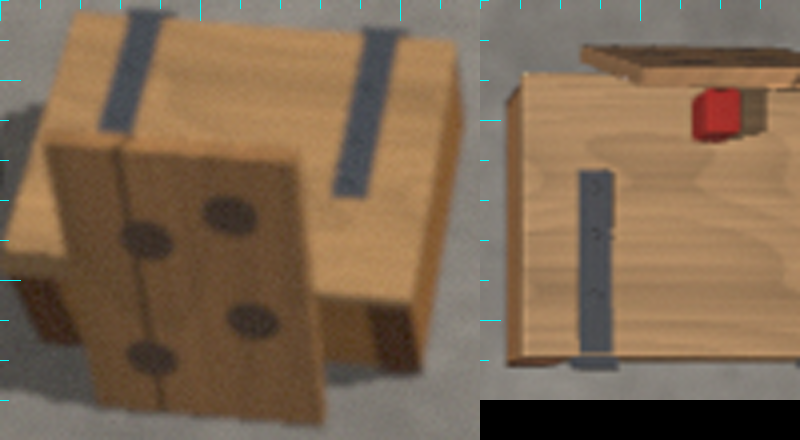

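```bash
python3 - <<'E'
import cv2,numpy as np
s=cv2.imread("pics/scene0.png");t=cv2.imread("pics/top0.png")
C=np.zeros((600,800,3),np.uint8)
def put(im,x0,y0,w,h,f,X,Y):
    a=cv2.resize(im[y0:y0+h,x0:x0+w],None,fx=f,fy=f,interpolation=cv2.INTER_CUBIC)
    for k in range(0,w,10): cv2.line(a,(k*f,0),(k*f,8 if (x0+k)%50 else 20),(255,255,0),1)
    for k in range(0,h,10): cv2.line(a,(0,k*f),(8 if (y0+k)%50 else 20,k*f),(255,255,0),1)
    C[Y:Y+a.shape[0],X:X+a.shape[1]]=a
put(s,350,235,120,80,4,0,0)
put(t,400,170,70,100,4,500,0) 
put(t,170,205,110,65,4,0,335)
cv2.imwrite("pics/c2.png",C)
E
```

```text
(no output)
```

View pics/c2.png

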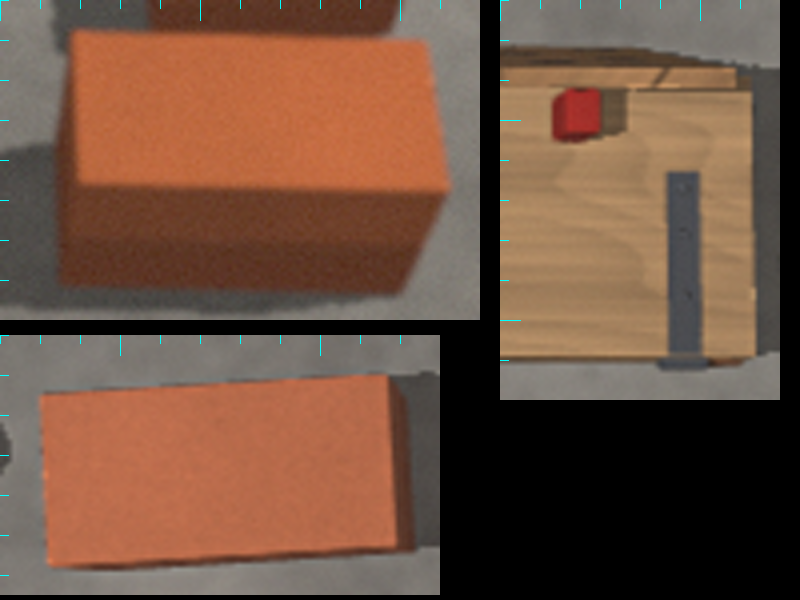

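```bash
cat > h.py <<'E'
import numpy as np
from scipy.optimize import least_squares
K={"scene":np.array([[529.3723536,0,319.98817153],[0,529.3723536,246.32370514],[0,0,1]]),
"top":np.array([[439.54951495,0,322.24440205],[0,439.54951495,246.55448401],[0,0,1]])}
T={"scene":np.array([[-0.07687263,0.81879881,-0.56891045,1.21448661],[0.99692188,0.0719397,-0.03116812,0.05037527],[0.01540683,-0.56955525,-0.82180864,1.1897734]]),
"top":np.array([[-0.0030482,-0.99829093,0.05836039,0.41539788],[-0.99965286,0.00151466,-0.02630322,0.02069387],[0.02616987,-0.05842031,-0.997949,1.23788961]])}
def proj(c,P):
    q=(np.atleast_2d(P)-T[c][:,3])@T[c][:,:3]; q=q@K[c].T; return q[:,:2]/q[:,2:]
def ray(c,uv,z):
    d=T[c][:,:3]@np.linalg.solve(K[c],[*uv,1]); o=T[c][:,3]; return o+d*(z-o[2])/d[2]
def tri(a,b):
    A=[];B=[]
    for c,uv in (("scene",a),("top",b)):
        d=T[c][:,:3]@np.linalg.solve(K[c],[*uv,1]); d/=np.linalg.norm(d); M=np.eye(3)-np.outer(d,d); A.append(M);B.append(M@T[c][:,3])
    return np.linalg.solve(sum(A),sum(B))
def Rz(a): return np.array([[np.cos(a),-np.sin(a),0],[np.sin(a),np.cos(a),0],[0,0,1]])
def Ry(a): return np.array([[np.cos(a),0,np.sin(a)],[0,1,0],[-np.sin(a),0,np.cos(a)]])
def fit(obs,model,p0):
    f=lambda p:np.concatenate([(proj(c,model(p,np.array(l,float)))[0]-uv) for c,l,uv in obs])
    r=least_squares(f,p0,loss="soft_l1"); return r.x,f(r.x).reshape(-1,2).round(1)
flat=lambda p,l:Rz(p[2])@l+[p[0],p[1],p[3] if len(p)>3 else 0]
E
cat > m.py <<'E'
from h import *
b=[("scene",(-.055,-.11,.13),(368,242.5)),("scene",(-.055,.11,.13),(457,245)),("scene",(.055,.11,.13),(462.2,282.8)),("scene",(.055,-.11,.13),(369,280.8)),
("top",(.055,.11,.13),(180,220)),("top",(.055,-.11,.13),(267,215)),("top",(-.055,-.11,.13),(269.2,258.2)),("top",(-.055,.11,.13),(182,262.8)),
("scene",(.055,-.11,0),(364.2,305.8)),("scene",(.055,.11,0),(450.8,309))]
x,r=fit(b,flat,[.45,.25,0,0]); print("bricks x y yaw z",x.round(4));print(r.tolist())
z=.1025
l=[("scene",(-.09,-.122,z),(169.3,233.5)),("scene",(-.09,.122,z),(264,240.5)),("scene",(.096,.122,z),(253.3,305.5)),("scene",(.096,-.122,z),(150.5,292.5)),
("top",(.096,.122,z),(370.8,188.3)),("top",(-.09,.122,z),(370.5,259.5)),("top",(.096,-.122,z),(463,193)),("top",(-.09,-.122,z),(463.8,258.8))]
x,r=fit(l,flat,[.45,-.25,0,0]); print("chest",x.round(4));print(r.tolist())
bm=lambda p,l:Rz(p[2])@Ry(p[3])@l+[p[0],p[1],p[4]]
o=[("scene",(.006,-.07,.22),(162,267.2)),("scene",(.006,.07,.22),(224.8,270)),("scene",(.006,-.07,0),(174.3,331.3)),("scene",(.006,.07,0),(231.3,336)),
("top",(.006,.07,0),(385.5,181.5))]
x,r=fit(o,bm,[.6,-.25,0,-.26,0]);print("board",x.round(4));print(r.tolist())
print("board top",bm(x,[0,0,.22]),proj("top",[bm(x,[a,y,.22]) for a in(-.006,.006) for y in(.07,-.07)]).round(1).tolist())
print("knob", tri((225,261),(420,198)),proj("scene",flat([0.45,-.25,0],np.array([.065,0,.144]))))
E
python3 m.py
```

```text
bricks x y yaw z [ 0.5005  0.2394  0.0535 -0.01  ]
[[-0.3, -0.2], [-0.5, -0.2], [0.1, 0.2], [-0.0, -0.4], [-0.1, -0.3], [-0.2, 0.1], [-0.3, -0.0], [-0.4, 0.2], [0.2, 0.8], [-0.5, 0.1]]
chest [ 0.5369 -0.258  -0.0154 -0.0108]
[[-0.1, -1.1], [-0.2, -0.0], [-1.6, -0.5], [-1.3, 3.3], [-0.3, 0.6], [-0.4, -0.2], [-0.9, -2.5], [-1.2, 1.7]]
board [ 0.6676 -0.2606 -0.0085 -0.2647 -0.0068]
[[-1.0, -1.9], [-0.6, 0.4], [0.7, 0.2], [0.1, 0.4], [-1.2, 0.3]]
board top [ 0.60999185 -0.26010173  0.2055723 ] [[399.0, 192.5], [457.2, 193.1], [399.2, 187.4], [457.6, 188.0]]
knob [ 0.58982369 -0.21558149  0.20952236] [[210.58460533 246.85779421]]
```

```bash
cat >> m.py <<'E'
print("=====")
l2=[l[i] for i in (0,1,2,4,5,7)]+[("top",(.065,0,.1445),(421.3,198))]
for p0 in ([.5,-.25,0,0],[.5,-.25,0]):
    x,r=fit(l2,flat,p0); print("chest",x.round(4),"knob",flat(x,np.array([.065,0,.1445])));print(r.tolist())
x,r=fit(b,flat,[.45,.25,0]); print("bricks z0",x.round(4));print(r.tolist())
o2=o+[("top",(-.006,.07,.22),(400.5,190.9)),("top",(-.006,-.07,.22),(459.3,192.5)),("top",(.006,-.07,.22),(459.3,187.3))]
for mm,p0 in ((bm,[.6,-.25,0,-.26,0]),(lambda p,l:bm([*p,0],l),[.6,-.25,0,-.26])):
    x,r=fit(o2,mm,p0);print("board",x.round(4),"top",mm(x,np.array([0,0,.22])));print(r.tolist())
print("ground: vase",ray("scene",(316,275),0),ray("top",(319,251),.095),ray("scene",(316,251),.095),"cup right",ray("top",(485,233),.06),ray("scene",(138,261),.06),"cup left",ray("top",(142,235),.06),ray("scene",(504,287),.06))
E
python3 m.py | sed '1,/=====/d'
python3 - <<'E'
from cell import arm
print(dir(arm))
E
```

```text
chest [ 0.539  -0.2579 -0.0046 -0.0101] knob [ 0.60400067 -0.25820938  0.13443619]
[[-0.8, -0.2], [-0.5, 0.0], [-1.2, -0.3], [-0.7, 0.2], [-0.0, -0.5], [-0.8, 0.4], [-1.2, -0.2]]
chest [ 0.5398 -0.2561 -0.0062] knob [ 0.60479683 -0.25650102  0.1445    ]
[[-0.9, -2.3], [-0.1, -1.9], [-0.9, -2.0], [-0.8, -0.9], [-0.3, -1.0], [-0.2, 0.1], [-0.8, -1.2]]
bricks z0 [0.5036 0.2378 0.0515]
[[-0.6, -1.6], [-0.1, -1.5], [0.5, -0.8], [-0.4, -1.6], [-0.6, -2.1], [0.1, -1.5], [-0.0, -1.3], [-1.0, -1.2], [-0.2, -0.1], [-0.2, -0.7]]
board [ 0.6678 -0.2619 -0.0055 -0.2577 -0.0049] top [ 0.61168413 -0.26161601  0.20785939]
[[-2.1, -1.8], [-1.5, 0.4], [-0.0, 0.0], [-0.6, 0.0], [-0.7, 0.2], [-0.7, 0.8], [-1.2, -0.4], [-0.8, -0.3]]
board [ 0.6692 -0.2608 -0.0091 -0.2644] top [ 0.61173482 -0.26028293  0.21235738]
[[-2.0, -2.9], [-1.2, -0.5], [-0.1, -0.4], [-0.5, -0.2], [-0.8, -0.8], [-0.9, 0.3], [-1.1, -0.7], [-0.7, -0.5]]
ground: vase [0.48344792 0.00184874 0.        ] [ 0.47065388 -0.00094475  0.095     ] [4.71671347e-01 1.14062263e-05 9.50000000e-02] cup right [ 0.52049456 -0.45275056  0.06      ] [ 0.5177968  -0.44809548  0.06      ] cup left [0.51580531 0.46930455 0.06      ] [0.51483924 0.4718234  0.06      ]
['PlanningError', '__class__', '__delattr__', '__dict__', '__dir__', '__doc__', '__eq__', '__format__', '__ge__', '__getattribute__', '__getstate__', '__gt__', '__hash__', '__init__', '__init_subclass__', '__le__', '__lt__', '__module__', '__ne__', '__new__', '__reduce__', '__reduce_ex__', '__repr__', '__setattr__', '__sizeof__', '__str__', '__subclasshook__', '__weakref__', 'capture', 'hand_in', 'search_frame', 'state', 'tip_reach']
```

```bash
cat > go.py <<'E'
import numpy as np
from scipy.spatial.transform import Rotation as Q
from cell import arm
np.set_printoptions(precision=4,suppress=True)
def tool(yaw,lean,jaw):
    """tool z down, tipped outward by lean in the vertical plane of heading yaw; jaw='x' opens along heading, 'y' across it"""
    c,s=np.cos(lean),np.sin(lean); z=np.array([s,0,-c])
    y=np.array([c,0,s]) if jaw=='x' else np.array([0,1.,0])
    R=np.column_stack([np.cross(y,z),y,z]); return Q.from_euler('z',yaw)*Q.from_matrix(R)
def show():
    s=arm.state(); print("t",round(s['t'],2),"pos",s['eef_pos'],"F",s['force'],"w",round(s['width'],3),"j",s['joints'])
    return s
def rel(p,R,s=None):
    s=s or arm.state(); R0=Q.from_rotvec(s['tcp_rot'])
    print("shift cm",100*R0.inv().apply(np.array(p)-s['eef_pos']),"turn",(R0.inv()*R).as_rotvec())
E
python3 - <<'E'
from go import *
show()
R=tool(0,.262,'x'); bz=-R.as_matrix()[:,2]; top=np.array([.6115,-.260,.2115])
rel(top+.06*bz,R); rel(top-.022*bz,R); print(top-.022*bz)
E
```

```text
t 0.9 pos [ 0.129  -0.5346  0.2483] F [-0.6063 -0.2292 -0.8322] w 0.998 j [-1.4866  0.2585  0.0215  1.3337 -0.      1.4182]
shift cm [ 51.835  -15.744   -2.1154] turn [-0.2218  0.1747 -1.3259]
shift cm [ 53.8999 -15.2462   5.8047] turn [-0.2218  0.1747 -1.3259]
[ 0.6172 -0.26    0.1903]
```

```bash
python3 -m creep '[[0,0,-5,0,0,0,40],[51.8,-15.7,-4,-0.222,0.175,-1.326,40],[51.8,-15.7,-4,-0.222,0.175,-1.326,40],[51.8,-15.7,-4,-0.222,0.175,-1.326,40],[51.8,-15.7,-4,-0.222,0.175,-1.326,40],[51.8,-15.7,-4,-0.222,0.175,-1.326,40],[51.8,-15.7,-4,-0.222,0.175,-1.326,40],[51.8,-15.7,-4,-0.222,0.175,-1.326,40]]' 60
python3 - <<'E'
from go import *
show()
R=tool(0,.262,'x'); bz=-R.as_matrix()[:,2]; top=np.array([.6115,-.260,.2115])
rel(top+.06*bz,R); rel(top-.022*bz,R)
E
```

```text
t: 1.9
eef_pos: [0.5078, -0.3117, 0.2905]
tcp_rot: [2.122, 2.046, 0.269]
force: [-0.0, 0.0, -1.3]
width: 0.844
t 1.9 pos [ 0.5078 -0.3117  0.2905] F [-0.0261  0.0031 -1.2763] w 0.844 j [-0.7736  0.1948  0.0156  1.2026  0.1746  0.8504]
shift cm [5.4744 7.8027 4.2473] turn [-0.0054  0.0051 -0.036 ]
shift cm [ 5.517   7.8459 12.4471] turn [-0.0054  0.0051 -0.036 ]
```

```bash
python3 -m creep '[[0,0,0,0,0,0,40],[0,0,0,0,0,0,40]]'
python3 - <<'E'
from go import *
import cv2
show()
R=tool(0,.262,'x'); bz=-R.as_matrix()[:,2]; top=np.array([.6115,-.260,.2115])
rel(top+.06*bz,R); rel(top-.022*bz,R)
E
```

```text
t: 2.15
eef_pos: [0.506, -0.313, 0.29]
tcp_rot: [2.131, 2.04, 0.267]
force: [-0.0, 0.6, -0.1]
width: 0.845
t 2.15 pos [ 0.506 -0.313  0.29 ] F [-0.0152  0.553  -0.1003] w 0.845 j [-0.7768  0.1948  0.015   1.204   0.1735  0.8537]
shift cm [5.6634 7.9526 4.2273] turn [-0.0076  0.0053 -0.0427]
shift cm [ 5.7084  8.0138 12.4269] turn [-0.0076  0.0053 -0.0427]
```

```bash
python3 -m creep '[[2.8,4,2,-0.004,0.003,-0.02,40],[5.7,8,4,-0.008,0.005,-0.043,40],[5.7,8,4,-0.008,0.005,-0.043,40],[5.7,8,4,-0.008,0.005,-0.043,40]]'
python3 - <<'E'
from go import *
import cv2
show()
R=tool(0,.262,'x'); bz=-R.as_matrix()[:,2]; top=np.array([.6115,-.260,.2115])
rel(top-.022*bz,R)
ims=[]
C=np.zeros((440,800,3),np.uint8)
a=arm.capture("scene")["color"]; b=arm.capture("top")["color"]
C[:440,:420]=cv2.resize(a[190:350,130:283],(420,440),interpolation=2)
C[:440,430:800]=cv2.resize(b[130:270,350:468],(370,440),interpolation=2)
cv2.imwrite("pics/c3.png",C)
E
```

```text
t: 2.65
eef_pos: [0.5952, -0.2607, 0.272]
tcp_rot: [2.082, 2.08, 0.274]
force: [0.3, 0.3, -0.2]
width: 0.844
t 2.65 pos [ 0.5952 -0.2607  0.272 ] F [ 0.2555  0.2502 -0.2406] w 0.844 j [-0.6055  0.277   0.077   1.1527  0.1475  0.9825]
shift cm [0.0783 0.0027 8.4687] turn [ 0.0006  0.001  -0.0009]
```

View pics/c3.png

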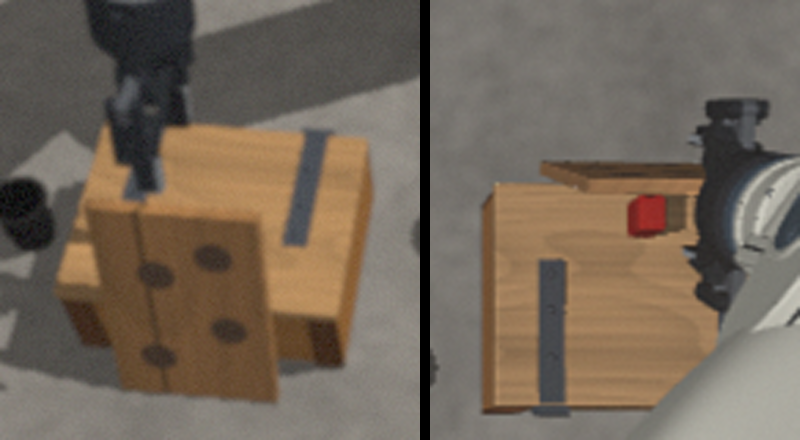

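```bash
python3 - <<'E'
from h import *
P=np.array([.5952,-.2607,.272]); z=np.array([.259,0,-.966])
for c in("scene","top"):
    q=proj(c,[P,P+.017*z,P-.05*z,[.6115,-.26,.2115]]); print(c,q.round(1).tolist(), (((q-[130,190])*[420/153,440/160]) if c=="scene" else ((q-[350,130])*[370/118,440/140]+[430,0])).round().tolist())
E
```

```text
scene [[188.8, 243.1], [189.8, 249.3], [185.7, 224.4], [192.7, 265.1]] [[161.0, 146.0], [164.0, 163.0], [153.0, 95.0], [172.0, 207.0]]
top [[436.6, 191.3], [434.5, 190.7], [443.2, 193.1], [428.9, 189.1]] [[702.0, 193.0], [695.0, 191.0], [722.0, 198.0], [677.0, 186.0]]
```

The scene crop shows the gripper squared up above the board top, about 10 mm to the −y side of its middle. I'll correct that and go down.

```bash
python3 -m creep '[[1,0,3,0,0,0,40],[1,0,6,0,0,0,40],[1,0,8.4,0,0,0,40],[1,0,8.4,0,0,0,40],[1,0,8.4,0,0,0,40]]'
python3 -m creep '[[0,0,0,0,0,0,255],[0,0,0,0,0,0,255],[0,0,0,0,0,0,255],[0,0,0,0,0,0,255],[0,0,0,0,0,0,255],[0,0,0,0,0,0,255]]' 60
python3 - <<'E'
from go import *
import cv2
show()
a=arm.capture("scene")["color"]; b=arm.capture("top")["color"]
C=np.zeros((440,800,3),np.uint8)
C[:440,:420]=cv2.resize(a[190:350,130:283],(420,440),interpolation=2)
C[:440,430:800]=cv2.resize(b[130:270,350:468],(370,440),interpolation=2)
cv2.imwrite("pics/c4.png",C)
E
```

```text
t: 3.38
eef_pos: [0.6177, -0.2507, 0.1923]
tcp_rot: [2.08, 2.079, 0.275]
force: [-0.1, -0.1, -0.2]
width: 0.844
t: 4.12
eef_pos: [0.6184, -0.2498, 0.1915]
tcp_rot: [2.079, 2.081, 0.276]
force: [1.0, 0.7, 4.2]
width: 0.13
t 4.12 pos [ 0.6184 -0.2498  0.1915] F [0.9795 0.6711 4.1704] w 0.13 j [-0.5687  0.3325 -0.0501  0.9633  0.1406  1.0169]
```

View pics/c4.png

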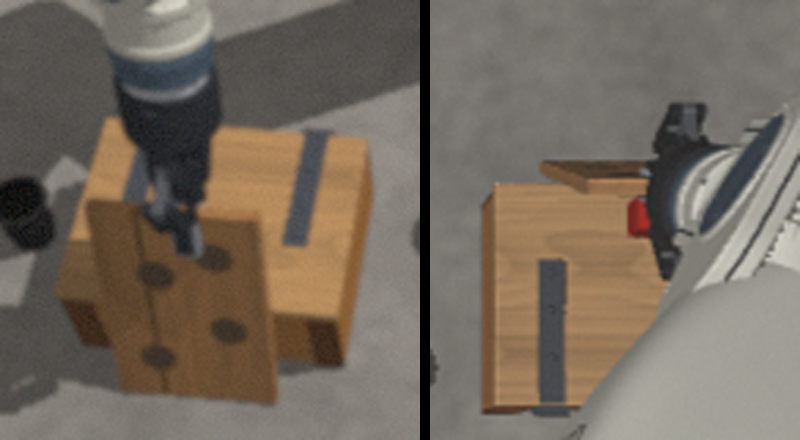

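The scene crop shows the board pinched near its middle at (180,240) and still leaning on the lid. The opening reads 11 mm, which fits the 12 mm board. Next I'll take it off.

```bash
python3 -m creep '[[0,1,-0.5,0,0,0,255],[0,2,-1.5,0,0,0,255],[0,3,-3.3,0,0,0,255],[0,3,-3.3,0,0,0,255],[0,3,-3.3,0,0,0,255]]' 80
python3 -m creep '[[1.5,0,0,0,0,0,255],[5,0,0,0,0,0,255],[9.5,0,0,0,0,0,255],[14,0,0,0,0,0,255],[18.5,0,0,0,0,0,255],[23,0,0,0,0,0,255],[26,0,0,0,0,0,255],[27,0,0,0,0,0,255]]'
python3 - <<'E'
from go import *
show(); R=tool(.052,.262,'x'); rel([.60,.25,.235],R)
E
```

```text
t: 4.85
eef_pos: [0.6377, -0.2495, 0.2292]
tcp_rot: [2.082, 2.083, 0.274]
force: [-0.1, 0.1, -1.6]
width: 0.132
t: 5.85
eef_pos: [0.6372, 0.0228, 0.23]
tcp_rot: [2.078, 2.085, 0.275]
force: [1.1, -0.7, -2.4]
width: 0.127
t 5.85 pos [0.6372 0.0228 0.23  ] F [ 1.0737 -0.6877 -2.3862] w 0.127 j [-0.1083  0.2515 -0.0682  0.9902  0.0286  1.4631]
shift cm [22.7324 -3.3906 -1.4363] turn [ 0.0003  0.0129 -0.0472]
```

```bash
python3 -m creep '[[1.5,0,0,0,0.002,-0.005,255],[5,0,0,0,0.004,-0.015,255],[9.5,0,0,0,0.008,-0.025,255],[14,-1,-0.4,0,0.01,-0.035,255],[18.5,-2,-0.8,0,0.013,-0.047,255],[21.5,-3,-1.2,0,0.013,-0.047,255],[22.7,-3.4,-1.4,0,0.013,-0.047,255],[22.7,-3.4,-1.4,0,0.013,-0.047,255]]'
python3 - <<'E'
from go import *
import cv2
show(); R=tool(.052,.262,'x'); rel([.546,.252,.1925],R); rel([.556,.252,.1935],R)
a=arm.capture("scene")["color"]; b=arm.capture("top")["color"]
C=np.zeros((440,800,3),np.uint8)
C[:440,:420]=cv2.resize(a[190:350,330:483],(420,440),interpolation=2)
C[:440,430:800]=cv2.resize(b[140:280,170:288],(370,440),interpolation=2)
cv2.imwrite("pics/c5.png",C)
E
```

```text
t: 6.85
eef_pos: [0.6014, 0.2474, 0.2348]
tcp_rot: [2.031, 2.135, 0.282]
force: [0.4, -0.5, -1.9]
width: 0.124
t 6.85 pos [0.6014 0.2474 0.2348] F [ 0.434  -0.5181 -1.9165] w 0.124 j [ 0.2879  0.2793 -0.0169  1.0188 -0.0618  1.8007]
shift cm [ 0.738  -6.421   2.6539] turn [ 0.0011  0.001  -0.0018]
shift cm [ 0.688  -5.4306  2.8171] turn [ 0.0011  0.001  -0.0018]
```

View pics/c5.png

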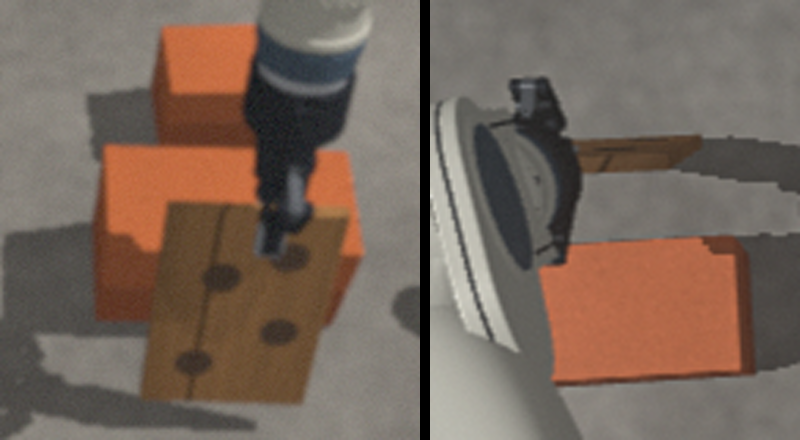

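The crops show the board held on the far side of the bricks, parallel to them. Now I'll lower it and bring it in.

```bash
python3 -m creep '[[0,-2,0.5,0,0,0,255],[0,-4,1.4,0,0,0,255],[0,-5.4,2.3,0,0,0,255],[0,-5.4,2.3,0,0,0,255],[0,-5.4,2.3,0,0,0,255]]'
python3 -m creep '[[0,-0.2,0,0,0,0,255],[0,-0.4,-0.1,0,0,0,255],[0,-0.4,-0.1,0,0,0,255]]'
python3 - <<'E'
from go import *
show(); R=tool(.052,.262,'x'); rel([.546,.252,.1925],R)
E
```

```text
t: 7.58
eef_pos: [0.5564, 0.2444, 0.1994]
tcp_rot: [2.032, 2.133, 0.283]
force: [0.1, 0.2, -2.3]
width: 0.129
t: 7.95
eef_pos: [0.5512, 0.2448, 0.1988]
tcp_rot: [2.031, 2.135, 0.282]
force: [-0.6, 0.9, -1.3]
width: 0.129
t 7.95 pos [0.5512 0.2448 0.1988] F [-0.6374  0.9015 -1.316 ] w 0.129 j [ 0.3101  0.2193 -0.1933  0.9034 -0.0673  1.8227]
shift cm [ 0.7464 -0.6328  0.4771] turn [ 0.0013  0.0009 -0.0024]
```

```bash
python3 -m creep '[[0,-0.08,0.3,0,0,0,255],[0,-0.1,0.45,0,0,0,255],[0,-0.1,0.45,0,0,0,255]]'
python3 -m creep '[[0,-0.06,0.2,0,0,0,255],[0,-0.06,0.2,0,0,0,255],[0,-0.06,0.2,0,0,0,255]]'
python3 -m creep '[[0,-0.2,-0.05,0,0,0,255],[0,-0.4,-0.1,0,0,0,255],[0,-0.4,-0.1,0,0,0,255]]'
```

```text
t: 8.32
eef_pos: [0.5514, 0.2447, 0.1937]
tcp_rot: [2.032, 2.135, 0.282]
force: [-0.1, 0.4, -1.4]
width: 0.131
t: 8.7
eef_pos: [0.5513, 0.2448, 0.1918]
tcp_rot: [2.032, 2.135, 0.282]
force: [-0.5, -0.6, -2.1]
width: 0.131
t: 9.07
eef_pos: [0.5476, 0.2446, 0.1921]
tcp_rot: [2.031, 2.134, 0.283]
force: [2.3, -0.0, -1.4]
width: 0.13
```

```bash
python3 -m creep '[[0,-0.15,0,0,0,0,255],[0,-0.2,0,0,0,0,255],[0,-0.2,0,0,0,0,255]]'
python3 -m creep '[[0,-0.05,0.15,0,0,0,255],[0,-0.1,0.3,0,0,0,255],[0,-0.1,0.3,0,0,0,255]]'
```

```text
t: 9.45
eef_pos: [0.5468, 0.2446, 0.1921]
tcp_rot: [2.03, 2.133, 0.286]
force: [7.7, -0.4, -3.2]
width: 0.132
t: 9.82
eef_pos: [0.5471, 0.2446, 0.1913]
tcp_rot: [2.028, 2.131, 0.29]
force: [2.2, -1.7, 13.6]
width: 0.128
```

```bash
python3 -m creep '[[0,0,-0.1,0,0,0,180],[0,0,-0.1,0,0,0,140],[0,0,-0.1,0,0,0,100],[0,0,-0.1,0,0,0,60],[0,0,-0.1,0,0,0,60],[0,0,-0.1,0,0,0,60]]' 20
python3 -m creep '[[0,0,-2,0,0,0,60],[0,0,-4,0,0,0,60],[0,0,-7,0,0,0,60],[0,0,-11,0,0,0,60],[0,0,-14,0,0,0,60],[0,0,-14,0,0,0,60]]'
python3 - <<'E'
from go import *
import cv2
show(); 
for c in("scene","top"): cv2.imwrite(f"pics/{c}1.png",arm.capture(c)["color"])
a=cv2.imread("pics/scene1.png"); b=cv2.imread("pics/top1.png")
C=np.zeros((440,800,3),np.uint8)
C[:440,:420]=cv2.resize(a[190:350,330:483],(420,440),interpolation=2)
C[:440,430:800]=cv2.resize(b[140:280,170:288],(370,440),interpolation=2)
cv2.imwrite("pics/c6.png",C)
E
```

```text
t: 10.58
eef_pos: [0.5449, 0.2444, 0.189]
tcp_rot: [2.032, 2.135, 0.282]
force: [0.4, -0.1, -0.4]
width: 0.765
t: 11.32
eef_pos: [0.5088, 0.243, 0.3269]
tcp_rot: [2.03, 2.133, 0.288]
force: [0.3, 0.7, 0.6]
width: 0.763
t 11.32 pos [0.5088 0.243  0.3269] F [0.2673 0.6712 0.5537] w 0.763 j [ 0.3329  0.1106 -0.0018  1.2009 -0.073   1.8447]
```

View pics/c6.png

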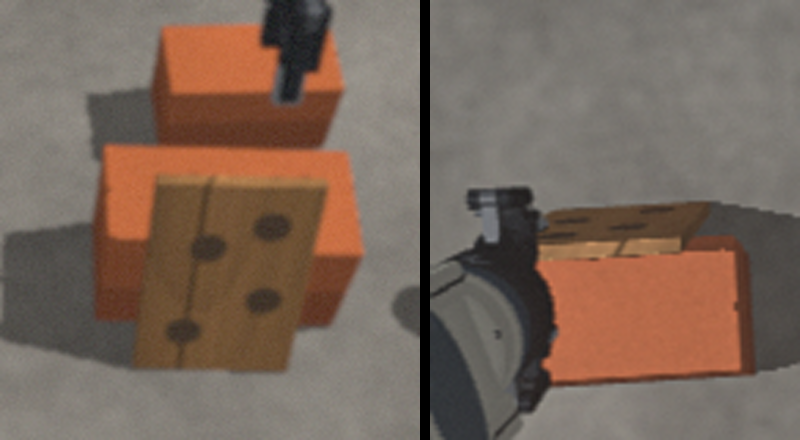

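The board leans against the bricks on their far side with the fingers clear. Next I'll check its lean and locate the knob, now visible in both views.

```bash
python3 - <<'E'
from h import *; import cv2
from go import *
bm=lambda p,l:Rz(p[2])@Ry(p[3])@l+[p[0],p[1],0]
o=[("scene",(.006,-.07,.22),(387.2,256.5)),("scene",(.006,.07,.22),(448.4,258.4)),("scene",(.006,-.07,0),(379.2,323.1)),("scene",(.006,.07,0),(434.9,324.5))]
x,r=fit(o,bm,[.6,.25,0,-.26]);print("board",x.round(3),r.tolist())
c=[]
for n in("scene","top"):
    im=cv2.imread(f"pics/{n}1.png"); h=cv2.cvtColor(im,cv2.COLOR_BGR2HSV)
    m=cv2.inRange(h,(170,140,60),(180,255,255))|cv2.inRange(h,(0,170,60),(3,255,255))
    sl=(slice(220,310),slice(140,280)) if n=="scene" else (slice(160,270),slice(360,470))
    k=np.zeros_like(m);k[sl]=m[sl]
    nc,l,st,ce=cv2.connectedComponentsWithStats(k); i=1+st[1:,4].argmax(); print(n,st[i],ce[i])
    v=h[...,2][l==i]; print("val",np.percentile(v,[5,50,95]))
    t=(l==i)&(h[...,2]>np.percentile(v,60)); print("bright",np.argwhere(t).mean(0)[::-1]); c.append(ce[i])
    K0=np.array([.604,-.257]); 
    print("pred box",proj(n,[[K0[0]+a,K0[1]+b,z] for a in(-.015,.015) for b in (-.012,.012) for z in(.1025,.1445)]).round(1).tolist())
    print(n,"lid",arm.search_frame(n,"lid_knob")[:2],arm.search_frame(n,"vase")[:2])
print(tri(*c))
E
```

```text
board [ 0.601  0.237  0.064 -0.266] [[-0.0, 0.2], [1.8, -0.5], [-0.9, 0.3], [-0.3, -0.1]]
scene [196 276  12  17 145] [201.1655 283.9103]
val [ 99.  156.  177.8]
bright [200.9074 279.9444]
pred box [[199.3, 281.7], [196.2, 272.4], [209.3, 282.4], [206.5, 273.1], [196.7, 292.6], [193.4, 283.5], [206.8, 293.4], [203.9, 284.3]]
scene lid [{'at': [206.3, 272.5], 'conf': 0.98}] [{'at': [315.4, 261.6], 'conf': 0.98}]
top [413 192  12  13 132] [418.6818 198.0682]
val [103.1 156.  167. ]
bright [419.5102 197.6735]
pred box [[421.3, 205.5], [425.5, 203.0], [412.2, 205.5], [416.0, 203.0], [421.1, 194.2], [425.3, 191.2], [412.0, 194.2], [415.8, 191.2]]
top lid [{'at': [414.6, 225.6], 'conf': 0.76}] [{'at': [320.5, 250.5], 'conf': 0.69}]
[ 0.6055 -0.2578  0.1214]
```

```bash
python3 - <<'E'
from go import *
show(); rel([.595,-.257,.31],tool(0,0.0,'y'))
E
```

```text
t 11.62 pos [0.5084 0.2425 0.3231] F [-0.0885  0.1376 -0.3822] w 0.764 j [ 0.3324  0.1138 -0.0061  1.1997 -0.073   1.8446]
shift cm [-50.318    5.6293   2.9047] turn [ 0.2081  0.1994 -1.512 ]
```

```bash
python3 -m creep '[[-5,0.6,0,0.02,0.02,-0.15,60],[-10,1.1,0.6,0.04,0.04,-0.32,60],[-16,1.8,0.9,0.07,0.06,-0.5,60],[-21,2.3,1.2,0.09,0.09,-0.67,60],[-27,3,1.5,0.11,0.11,-0.84,60],[-32,3.6,1.8,0.14,0.13,-1,60],[-38,4.2,2.2,0.16,0.15,-1.15,60],[-43,4.8,2.5,0.18,0.17,-1.3,60]]'
python3 - <<'E'
from go import *
show(); rel([.605,-.257,.21],tool(0,0.0,'y'))
E
```

```text
t: 12.62
eef_pos: [0.5826, -0.1868, 0.3115]
tcp_rot: [0.324, 3.097, 0.044]
force: [1.0, -0.1, 0.8]
width: 0.761
t 12.62 pos [ 0.5826 -0.1868  0.3115] F [ 0.9967 -0.0529  0.8041] w 0.761 j [-0.464   0.3482  0.3086  1.5154  0.0363 -0.2555]
shift cm [-3.3925 -6.72   10.0311] turn [ 0.0285  0.0277 -0.2082]
```

```bash
python3 -m creep '[[-1,-3,2,0.01,0.01,-0.1,60],[-3.4,-6.7,5,0.028,0.028,-0.208,60],[-3.4,-6.7,8,0.028,0.028,-0.208,60],[-3.4,-6.7,10,0.028,0.028,-0.208,60],[-3.4,-6.7,10,0.028,0.028,-0.208,60]]'
python3 - <<'E'
from go import *
import cv2
show(); rel([.605,-.2575,.127],tool(0,0.0,'y'))
a=arm.capture("scene")["color"]; b=arm.capture("top")["color"]
C=np.zeros((440,800,3),np.uint8)
C[:440,:420]=cv2.resize(a[190:350,130:283],(420,440),interpolation=2)
C[:440,430:800]=cv2.resize(b[130:270,350:468],(370,440),interpolation=2)
cv2.imwrite("pics/c7.png",C)
E
```

```text
t: 13.25
eef_pos: [0.6043, -0.2541, 0.2092]
tcp_rot: [-0.007, -3.14, -0.004]
force: [-0.1, -0.4, 0.2]
width: 0.765
t 13.25 pos [ 0.6043 -0.2541  0.2092] F [-0.0634 -0.3774  0.1507] w 0.765 j [-0.5265  0.4551  0.2206  1.3392  0.0012 -0.5221]
shift cm [-0.0893 -0.3553  8.2237] turn [ 0.0024 -0.0019 -0.0044]
```

View pics/c7.png

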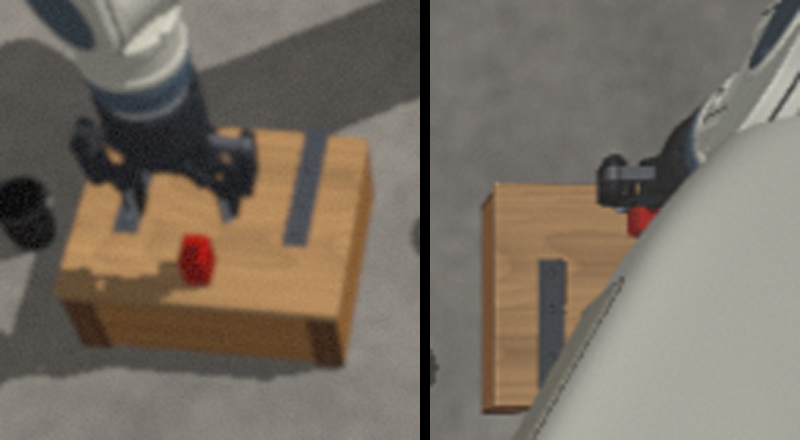

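Fingertips are at (130,225) and (230,212), straddling the knob at (197,260) once parallax is allowed for. I'll go down and pinch.

```bash
python3 -m creep '[[-0.1,-0.3,3,0,0,0,60],[-0.1,-0.3,6,0,0,0,60],[-0.1,-0.3,8.1,0,0,0,60],[-0.1,-0.3,8.1,0,0,0,60],[-0.1,-0.3,8.1,0,0,0,60]]'
python3 -m creep '[[0,0,0,0,0,0,255],[0,0,0,0,0,0,255],[0,0,0,0,0,0,255],[0,0,0,0,0,0,255],[0,0,0,0,0,0,255],[0,0,0,0,0,0,255]]' 60
python3 - <<'E'
from go import *
s=show()
R0=Q.from_rotvec(s['tcp_rot']); p0=s['eef_pos']; h=np.array([.4497,p0[1],.0905])
for d in (5,10,15,20,25,30,35,40,45):
    q=Q.from_rotvec([0,-np.radians(d),0]); p=h+q.apply(p0-h)
    print(d,p,100*R0.inv().apply(p-p0),(R0.inv()*q*R0).as_rotvec())
E
```

```text
t: 13.98
eef_pos: [0.6068, -0.2576, 0.1323]
tcp_rot: [0.006, 3.138, -0.001]
force: [0.4, -0.3, 0.5]
width: 0.765
t: 14.72
eef_pos: [0.6064, -0.2577, 0.1316]
tcp_rot: [0.007, 3.138, -0.001]
force: [-1.5, -0.6, 5.9]
width: 0.274
t 14.72 pos [ 0.6064 -0.2577  0.1316] F [-1.5484 -0.6001  5.9353] w 0.274 j [-0.5295  0.4905  0.0794  1.1567  0.0009 -0.5251]
5 [ 0.6022 -0.2577  0.1451] [ 0.4133 -0.0029 -1.3511] [-0.0004 -0.0873  0.0001]
10 [ 0.5969 -0.2577  0.1581] [ 0.9427 -0.0062 -2.661 ] [-0.0008 -0.1745  0.0001]
15 [ 0.5904 -0.2577  0.1707] [ 1.5843 -0.01   -3.9198] [-0.0011 -0.2618  0.0002]
20 [ 0.5829 -0.2577  0.1827] [ 2.3332 -0.0143 -5.1179] [-0.0015 -0.3491  0.0003]
25 [ 0.5743 -0.2577  0.1939] [ 3.1836 -0.0189 -6.2462] [-0.0019 -0.4363  0.0004]
30 [ 0.5648 -0.2577  0.2044] [ 4.1291 -0.0238 -7.2961] [-0.0023 -0.5236  0.0004]
35 [ 0.5545 -0.2577  0.214 ] [ 5.1626 -0.0291 -8.2595] [-0.0027 -0.6109  0.0005]
40 [ 0.5433 -0.2577  0.2227] [ 6.276  -0.0346 -9.1292] [-0.003  -0.6981  0.0006]
45 [ 0.5314 -0.2577  0.2303] [ 7.4611 -0.0404 -9.8986] [-0.0034 -0.7854  0.0006]
```

```bash
python3 -m creep '[[0.15,0,-0.5,0,-0.035,0,255],[0.41,0,-1.35,0,-0.087,0,255],[0.94,0,-2.66,0,-0.175,0,255],[1.58,0,-3.92,0,-0.262,0,255],[2.33,0,-5.12,0,-0.349,0,255],[2.33,0,-5.12,0,-0.349,0,255]]' 80
python3 - <<'E'
from go import *
s=show(); print(Q.from_rotvec(s['tcp_rot']).as_matrix()[:,2])
R0=Q.from_rotvec(s['tcp_rot']);z=R0.as_matrix()[:,2]; th0=np.arctan2(z[0],-z[2]); print("lean deg",np.degrees(th0)); p0=s['eef_pos']; h=np.array([.4497,p0[1],.0905])
print("angle from pos",np.degrees(np.arctan2(p0[2]-.0905,p0[0]-.4497)-np.arctan2(.0411,.1567)), np.hypot(p0[2]-.0905,p0[0]-.4497)-np.hypot(.0411,.1567))
for d in (5,10,15,20,25):
    q=Q.from_rotvec([0,-np.radians(d),0]); p=h+q.apply(p0-h)
    print(d,100*R0.inv().apply(p-p0),(R0.inv()*q*R0).as_rotvec())
E
```

```text
t: 15.48
eef_pos: [0.5822, -0.2575, 0.1833]
tcp_rot: [0.007, 2.787, -0.003]
force: [6.3, -1.5, -1.7]
width: 0.265
t 15.47 pos [ 0.5822 -0.2575  0.1833] F [ 6.3462 -1.5202 -1.7001] w 0.265 j [-0.639   0.2499 -0.2163  0.8142  0.2063 -0.6039]
[ 0.3471 -0.0027 -0.9378]
lean deg 20.313055359936314
angle from pos 20.324403769754415 -0.0002175874914630005
5 [ 0.4175 -0.0055 -1.3482] [-0.0004 -0.0873  0.0002]
10 [ 0.951  -0.0113 -2.6549] [-0.0008 -0.1745  0.0005]
15 [ 1.5963 -0.0175 -3.9101] [-0.0011 -0.2618  0.0007]
20 [ 2.3485 -0.024  -5.1042] [-0.0015 -0.3491  0.0009]
25 [ 3.2019 -0.0308 -6.2283] [-0.0019 -0.4363  0.0012]
```

```bash
python3 -m creep '[[0.41,0,-1.35,0,-0.087,0,255],[0.95,0,-2.65,0,-0.175,0,255],[1.6,0,-3.9,0,-0.262,0,255],[2.35,0,-5.1,0,-0.349,0,255],[3.1,0,-6.1,0,-0.43,0,255],[3.1,0,-6.1,0,-0.43,0,255],[3.1,0,-6.1,0,-0.43,0,255]]' 80
python3 - <<'E'
from go import *
import cv2
s=show()
z=Q.from_rotvec(s['tcp_rot']).as_matrix()[:,2]; th0=np.arctan2(z[0],-z[2]); print("lean deg",np.degrees(th0)); p0=s['eef_pos']
print("angle from pos",np.degrees(np.arctan2(p0[2]-.0905,p0[0]-.4497)-np.arctan2(.0411,.1567)), np.hypot(p0[2]-.0905,p0[0]-.4497)-np.hypot(.0411,.1567))
a=arm.capture("scene")["color"]; cv2.imwrite("pics/scene2.png",a[150:370,100:540]); cv2.imwrite("pics/c8.png",cv2.resize(a[160:360,110:530],(798,380)))
E
```

```text
t: 16.35
eef_pos: [0.5331, -0.2572, 0.2288]
tcp_rot: [0.005, 2.361, -0.002]
force: [2.9, 0.6, 3.5]
width: 0.265
t 16.35 pos [ 0.5331 -0.2572  0.2288] F [2.949  0.6074 3.4792] w 0.265 j [-0.8479  0.0241 -0.5769  0.3881  0.5537 -0.6742]
lean deg 44.71155871249908
angle from pos 44.202116861534606 -0.0005005956280237922
```

View pics/c8.png

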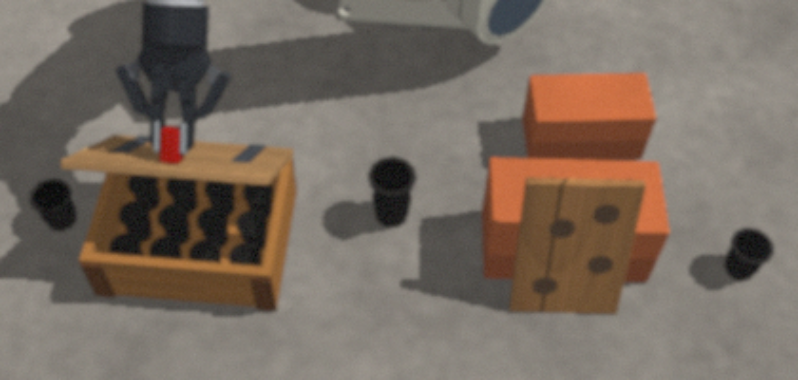

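The lid is open, with the knob still held between the fingers at (172,145). The board leans on the bricks at (580,245), and all three pots are standing. I'll let it settle, then hand in.

```bash
python3 -m creep '[[0,0,0,0,0,0,255],[0,0,0,0,0,0,255],[0,0,0,0,0,0,255],[0,0,0,0,0,0,255],[0,0,0,0,0,0,255],[0,0,0,0,0,0,255]]'
python3 - <<'E'
from go import *
s=show(); print(abs(s['dq']).max()); p0=s['eef_pos']
print("angle",np.degrees(np.arctan2(p0[2]-.0905,p0[0]-.4497)-np.arctan2(.0411,.1567)))
print(arm.hand_in())
E
```

```text
t: 17.15
eef_pos: [0.5331, -0.2572, 0.2288]
tcp_rot: [0.004, 2.36, -0.002]
force: [3.4, -0.1, 5.0]
width: 0.268
t 17.15 pos [ 0.5331 -0.2572  0.2288] F [ 3.3598 -0.0638  5.0453] w 0.268 j [-0.8483  0.0238 -0.5779  0.3864  0.5544 -0.6744]
0.0009253250306928818
angle 44.22016367499769
the job is handed in; nothing more can be done
None
```

I handed the job in at about 17 s of the 61 s allowed. The board is leaning on the bricks, and the gripper is holding the lid open by its knob. No verdict was reported.

- **Board:** I took it off the chest, stood it on its end against the far side of the larger bricks and let go. After release the scene camera put its lean at about 15.2° (0.266 rad). The last picture shows it still leaning there, clear of the robot and chest.
- **Lid:** The final angle is about 44–45°: 44.2° worked out from the tool position and my measured hinge point, 44.7° from the tool's tilt. The arm was still, and the gripper opening read about 23 mm on the 24 mm knob. Wrist force was about 6 N.
- **Pots:** All three were upright in the last picture with no visible shift. I did not measure their final positions against the start.

One check disagreed: leaving the height free, the two cameras put the chest and bricks about 10 mm below the ledge and the board about 5 mm below it. I took this as camera calibration error and used the heights from the task text. Contact with the ledge and bricks, and both grasps, fitted those heights to within a few millimetres.

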